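# Shut the analyser's chamber cover and hold its recessed reset button with the stylus

## Task

The blood analyser has locked up with its chamber cover sprung open. First push the cover down until its catch holds it shut by itself, then take the stylus from its stand, reach its tip down through the orange-ringed reset hole in the analyser's top and push the red button at the bottom fully down. Finish while still holding: the stylus in the gripper, the button kept down, the cover still caught, and everything else on the bench left where it stands.

Things in the scene. Friction and masses are not known exactly. Their poses are not given: they have to be found in the camera images.
- analyser: White bench-top analyser, 230 mm deep (its x), 360 mm wide (its y), fixed to the bench. Origin: centre of its underside; -x is its front. Flat rear deck 115 mm high; in front of it, on the -y half, a sloping panel with screen and keys (85 to 115 mm high), on the +y half the measuring chamber (rim 105 mm high) under its hinged cover.
- chamber_cover: The white chamber cover on the analyser's top, a plate 158 mm long (its x), 150 mm wide (its y), 16 mm thick. Origin: on its hinge line (along y) at its rear, 112 mm above the bench, 55 mm to +x and 95 mm to +y of the analyser's origin. In its own frame the plate reaches from x -2 to -160 mm and z 0 to 16 mm.
- cover_angle (a joint): Angle of the cover (rad): 0.5 sprung fully open (front edge up, where it starts), 0 shut and held by the catch, -0.03 the bottom stop. A spring lifts it (1 to 3 N at the pressing pad). From about 0.08 a sprung catch at the front edge resists; press on to just below 0 (about 8 to 14 N at the pad) and the catch snaps over it. Let go, it stays at about 0; short of that it springs open.
- cover_press (a point): Centre of the ribbed grey pressing pad (34 x 60 mm) on the upper face of the cover near its front edge, 135 mm from the hinge line. When the cover is caught this point is 128.5 mm above the bench, at the bottom stop 4 mm lower; fully open about 191 mm.
- reset_hole (a point): Centre of the mouth of the reset hole, level with the rear deck, 115 mm above the bench: a vertical round hole of 12 mm diameter with a 2 mm chamfer, ringed in orange, too narrow for a finger. The red button's face lies 15 mm below this point.
- reset_button: The red button in the reset hole, 10.4 mm diameter, 11 mm tall; its origin is the centre of its underside, so its face is 11 mm above the origin. It moves straight down 5 mm against a spring.
- reset_travel (a joint): How far the reset button is pressed (m): 0 up, 0.005 fully down. 1.5 N starts it, 5 N holds it fully down; it springs back when let go.
- stylus: Blue stylus, 150 mm long, 30 g, standing upright in its stand, tip down. Origin: the end of its tip; +z runs up along it. Steel tip shaft 5 mm diameter from 0 to 46 mm, then tapering to a round barrel of 12 mm diameter from 52 to 150 mm, with a black grip sleeve from 78 to 122 mm and an orange band near the top.
- stylus_grip (a point): Middle of the grip sleeve on the stylus axis, 100 mm above its tip: a good place to grip.
- stylus_stand: Dark desk stand of the stylus, 0.6 kg, loose: a round base of 76 mm diameter, 10 mm thick, with a square post 34 x 34 mm up to 75 mm high. Origin: centre of its underside. The stylus stands in a hole down the post, its tip 10 mm above the bench, its lowest 65 mm inside, and is drawn straight up. Left or right of the analyser, the tube rack on the other side.
- tube_rack: Loose rack full of capped blood tubes (black and green caps), 110 mm (x) x 62 mm (y), 99 mm high. Origin: centre of its underside. To be left alone.
- notebook: Black ring-bound notebook lying flat, 105 x 148 x 14 mm. Origin: centre of its underside. To be left alone.
- control_bottle: Small bottle of control solution with a blue cap, 44 mm diameter, 85 mm high. Origin: centre of its underside. To be left alone.
- tip_box: Closed box of pipette tips, blue with a pale lid, 120 x 82 mm, 64 mm high. Origin: centre of its underside. To be left alone.
- waste_beaker: White beaker, 72 mm diameter at the rim, 95 mm high. Origin: centre of its underside. To be left alone.

How it is judged:
By the outcome, as a careful person would: the job done as asked, in the order asked, and still so for the second after the job is handed in, while the arm keeps its last pose, push and grip.
It also fails if it takes over 61 s, if anything falls off the work surface, if the arm or the gripper's body presses on something with over 40 N, if the wrist force passes 120 N, or if a joint passes its speed limit or range.

## Robot

A 6-joint arm with a two-finger parallel gripper is mounted at the origin on the work surface. World frame = base frame: x ahead of the robot, y to its left, z up, the work surface at z = 0. Lengths are in m, angles in rad, forces in N, time in s.
With the tool pointing down it reaches from about 0.35 to 1 m from the base axis. Payload 7.1 kg.
Tool frame: the origin (TCP) lies between the finger pads; the fingertips stand 22 mm ahead of it and the grasp point (between the pads) lies 3 mm ahead of it; z points along the fingers, y is the line along which they close (so a half turn about z gives the same grasp; the last joint's range is limited). The gripper opens to 85 mm and grips with 20 to 120 N. Pads are 22 mm wide; open, the fingers measure 114 mm over their backs; the gripper's body (76 mm by 85 mm) begins 54 mm behind the grasp point. The pads swing forward as they close: fully open they stand 13 mm farther back than shut.
Start: joints at [-0.019, 0.423, 1.63, -0, 1.089, -0.019], TCP at [0.625, 0, 0.253] pointing down, gripper open.
Joint ranges: [-3, 3], [-0.9, 2.11], [0.09, 2.58], [-1.31, 4.45], [0.11, 2.69], [-2.54, 2.54]. Speed limits (rad/s): [2.39, 2.39, 3.01, 3.14, 3.14, 3.14].

## Interface

Orientations are given as a rotation vector (axis times angle).
In Python, from rig import manip gives the robot as it stands. The module is installed in compiled form; this text tells all that it offers. Calls block until the motion is done:
- manip.move_to(position, orientation): joint-space move of the TCP to a pose.
- manip.servo_line(position, orientation=None, rate=0.15): straight line of the TCP; orientation=None keeps the orientation; rate is the mean speed in m/s.
- manip.set_joints(angles): joint-space move.
- manip.command_gripper(opening, f_grip=None): finger opening in m; f_grip is the grip in N (None keeps the last); returns when the fingers have stopped.
- manip.hold(seconds).
- manip.solve_ik(position, orientation): joint angles nearest the present ones, or None.
- manip.camera(name): name is "scene" or "side" or "wrist"; returns a dict with "image" (400x640x3 uint8, red, green, blue), "fx", "fy", "cx", "cy" (pixels), "cam_to_world" (4x4, takes a point from camera to world coordinates); the wrist camera has in their place "mount" (4x4, takes a point from camera to tool coordinates, whose origin is the TCP and whose axes are the flange's). Camera axes: x right, y down, z forward; pixel columns grow to the right and rows downward; lengths in m; the calibration is good to about 2 mm. A picture is of the moment at which its call begins: read the wrist's pose just before it. There is no depth.
A pose or a line that the arm cannot do raises manip.IKError and nothing moves.
- manip.sign_off(): hands the job in; it is judged then, once.
Readings, each from a call of its own:
- manip.get_time(): time.
- manip.get_joint_positions(): joint angles.
- manip.get_joint_vel(): joint speeds.
- manip.get_tau(): joint torques, N m.
- manip.get_position(): TCP position.
- manip.get_ee_rot(): TCP orientation.
- manip.get_contact_force(): force on the tool from outside, world axes, zero at the start.
- manip.get_torque(): the same for the moment, N m.
- manip.get_width(): finger opening in m.
- manip.get_grip_force(): force on a finger pad.
Only numpy, scipy, OpenCV 4.12 (cv2) and the standard library are available. Lean on these libraries where they do the work, as an engineer would, in place of code of your own. Each camera call takes 0.05 s, during which the arm holds its last target. There are 200 camera calls.

## Working session

There is one attempt and no reset: what is moved stays moved. The work goes in short steps, each a Python script; the robot and the scene stay as the last script left them, time stands still between calls to the robot, and variables do not carry over. Pictures are saved under pics/ and viewed, at most 10 in all, crops included, and the job is handed in when it is done.

```bash
mkdir -p pics
cat > h.py <<'E'
import numpy as np, cv2
from scipy.spatial.transform import Rotation as R
from rig import manip as m
def cam(name,fn):
    p=np.array(m.get_position());r=R.from_rotvec(m.get_ee_rot()).as_matrix()
    c=m.camera(name)
    if name=="wrist":
        T=np.eye(4);T[:3,:3]=r;T[:3,3]=p;T=T@np.array(c["mount"])
    else: T=np.array(c["cam_to_world"])
    cv2.imwrite(fn+".png",c["image"][:,:,::-1])
    np.savez(fn+".npz",T=T,k=[c["fx"],c["fy"],c["cx"],c["cy"]])
def ray(fn,u,v):
    d=np.load(fn+".npz");fx,fy,cx,cy=d["k"];T=d["T"]
    return T[:3,3],T[:3,:3]@np.array([(u-cx)/fx,(v-cy)/fy,1])
def atz(fn,u,v,z):
    o,d=ray(fn,u,v);return o+d*(z-o[2])/d[2]
def proj(fn,p):
    d=np.load(fn+".npz");fx,fy,cx,cy=d["k"];T=np.linalg.inv(d["T"])
    q=T[:3,:3]@np.array(p)+T[:3,3];return fx*q[0]/q[2]+cx,fy*q[1]/q[2]+cy
E
python3 - <<'E'
from h import *
for n in("scene","side","wrist"):
    cam(n,"pics/"+n);d=np.load("pics/"+n+".npz");print(n,d["k"],d["T"].round(3).tolist())
print(m.get_ee_rot(),m.get_time())
E
```

```text
scene [364.85925764 364.85925764 320.10222318 197.85710306] [[0.882, 0.334, -0.334, 0.813], [0.472, -0.626, 0.62, -0.515], [-0.002, -0.705, -0.71, 0.783], [0.0, 0.0, 0.0, 1.0]]
side [508.32357782 508.32357782 321.18487859 195.78591669] [[0.673, -0.51, 0.536, -0.363], [-0.739, -0.452, 0.499, -0.732], [-0.012, -0.732, -0.681, 1.213], [0.0, 0.0, 0.0, 1.0]]
wrist [330.88332295 330.88332295 317.49305462 196.06002018] [[1.0, 0.002, -0.002, 0.625], [0.001, -0.953, -0.302, 0.077], [-0.003, 0.302, -0.953, 0.374], [0.0, 0.0, 0.0, 1.0]]
[-2.22079404e+00 -2.22077298e+00  1.32331575e-03] 0.15
```

View pics/scene.png

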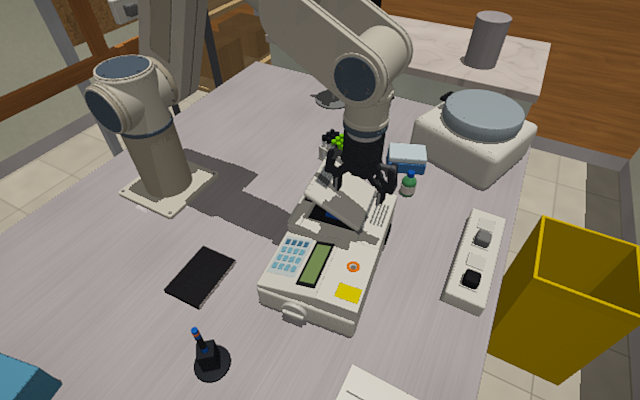

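View pics/side.png

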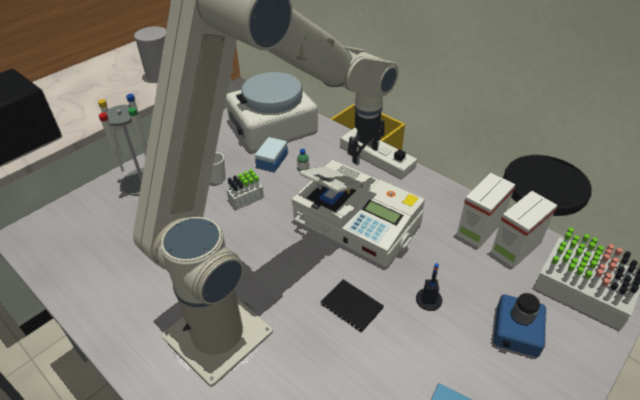

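The scene picture shows the analyser with its hole at about (353,267), the cover half hidden by the gripper, and the stylus with its top at (195,330) and stand base at (212,363). The side picture shows the hole at (391,194) and the stylus top at (436,266). I'll enlarge both.

Run:
```python
from h import *
a=cv2.imread("pics/scene.png")[160:390,180:420];b=cv2.imread("pics/side.png")[140:320,280:460]
a=cv2.resize(a,None,fx=2.5,fy=2.5,interpolation=2)
b=cv2.resize(b,None,fx=1.2*575/216,fy=575/180,interpolation=2) if 0 else cv2.resize(b,(200*1,200))
cv2.imwrite("pics/a.png",a)
c=cv2.imread("pics/side.png")[140:320,280:460];cv2.imwrite("pics/b.png",cv2.resize(c,None,fx=3,fy=3,interpolation=2))
for n,u,v in(("scene",353,267),("side",391,194)):print(n,"hole",atz("pics/"+n,u,v,.115).round(4))
for n,u,v in(("scene",195,330),("side",436,266)):print(n,"stylustop",atz("pics/"+n,u,v,.16).round(4))
for n,u,v in(("scene",212,363),("side",429,299)):print(n,"base",atz("pics/"+n,u,v,.008).round(4))
```

```text
scene hole [ 0.6619 -0.0835  0.115 ]
side hole [ 0.6541 -0.0874  0.115 ]
scene stylustop [ 0.4803 -0.365   0.16  ]
side stylustop [ 0.4652 -0.37    0.16  ]
scene base [ 0.4785 -0.3661  0.008 ]
side base [ 0.4695 -0.369   0.008 ]
```

View pics/a.png

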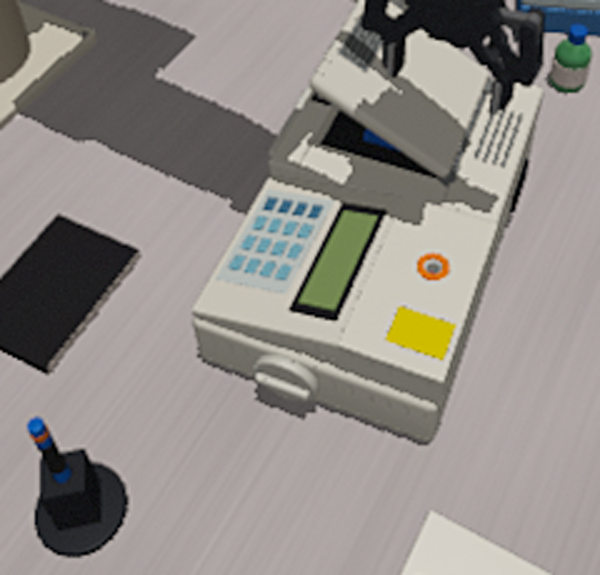

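View pics/b.png

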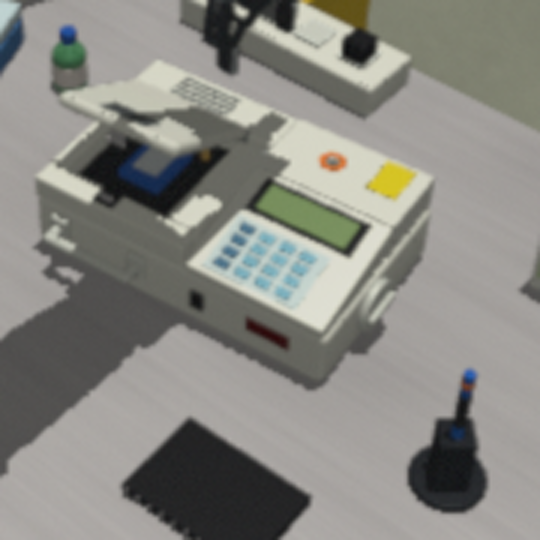

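The crops show the deck's rear corners, the front corners, the ring at a(433,266)/b(333,161), and the stylus top at a(36,423)/b(469,374). I'll fit the analyser pose from these.

Run:
```python
from h import *
from scipy.optimize import least_squares
A=lambda u,v:(u/2.5+180,v/2.5+160)
B=lambda u,v:(u/3+280,v/3+140)
obs=[("scene",A(444,380),(.115,-.18,.115)),("side",B(434,180),(.115,-.18,.115)),
("scene",A(541,90),(.115,.18,.115)),("side",B(157,62),(.115,.18,.115)),
("scene",A(196,312),(-.115,-.18,.085)),("side",B(322,332),(-.115,-.18,.085)),("side",B(38,180),(-.115,.18,.105))]
def W(p,q):
    c,s=np.cos(p[2]),np.sin(p[2]);return [p[0]+c*q[0]-s*q[1],p[1]+s*q[0]+c*q[1],q[2]]
def f(p,o): return np.concatenate([np.array(proj("pics/"+n,W(p,q)))-uv for n,uv,q in o])
for o in(obs,[x for x in obs if x[0]=="scene"],[x for x in obs if x[0]=="side"]):
    s=least_squares(f,[.6,0,0],args=(o,));print(s.x.round(4),f(s.x,o).round(1))
    print("press(shut)",np.round(W(s.x,(.055-.135,.095,.1285)),4))
print("hole",atz("pics/scene",*A(433,266),.115),atz("pics/side",*B(333,161),.115))
print("sty",atz("pics/scene",*A(36,423),.16),atz("pics/side",*B(469,374),.16))
```

```text
[ 0.5767 -0.0149  0.1286] [-0.6  1.6  1.1 -2.6  0.4 -2.7 -1.2 -3.3 -3.8  0.5  1.7 -1.2 -1.9 -2.9]
press(shut) [0.4852 0.0691 0.1285]
[ 0.5791 -0.0124  0.1276] [ 0.9  1.1  1.6 -2.9 -2.3  0. ]
press(shut) [0.4876 0.0716 0.1285]
[ 0.569  -0.0212  0.118 ] [ 1.5  0.1 -0.7 -1.7  1.1  1.6 -2.2 -1.2]
press(shut) [0.4784 0.0637 0.1285]
hole [ 0.66163729 -0.08186111  0.115     ] [ 0.65535873 -0.08647044  0.115     ]
sty [ 0.47834713 -0.36434202  0.16      ] [ 0.46962761 -0.36817604  0.16      ]
```

View pics/wrist.png

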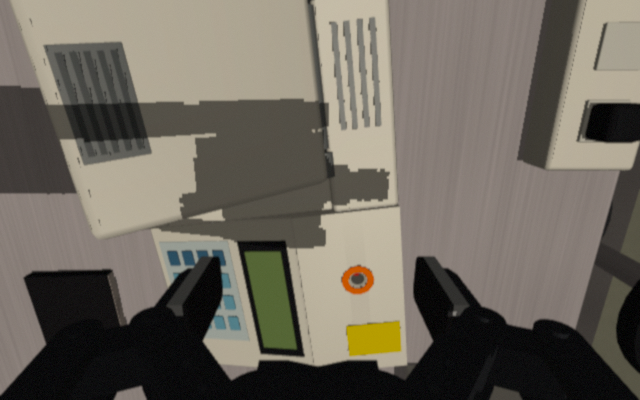

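The wrist view shows the pad centre at about (98,102) and the hole at (358,280).

Run:
```python
from h import *
print("hole",atz("pics/wrist",358,280,.115),"pad open",atz("pics/wrist",98,102,.191))
a=atz("pics/wrist",388,10,.115);b=atz("pics/wrist",400,207,.115);c=atz("pics/wrist",405,340,.115);print(a,b,c,np.arctan2(-(a-c)[0],(a-c)[1]))
p=[.59,-.0125,.125];ca,s=np.cos(.125),np.sin(.125)
# approach: closed gripper, look from above the pad
m.command_gripper(0.0,40)
yaw=.125
rv=(R.from_euler('z',yaw)*R.from_rotvec([-2.2208,-2.2208,0.0])).as_rotvec()
print(rv, m.solve_ik([.505,.072,.30],rv))
```

```text
hole [ 0.66105877 -0.08402033  0.115     ] pad open [0.50763345 0.07116056 0.191     ]
[0.67377932 0.13084616 0.115     ] [ 0.69328241 -0.01478356  0.115     ] [ 0.70831724 -0.1491081   0.115     ] 0.12274960029889756
[-2.07775543e+00 -2.35517489e+00  8.89780097e-05] [ 1.17940795e-01  1.97756601e-01  1.83506744e+00  7.11299549e-04
  1.10941470e+00 -7.37607103e-03]
```

```bash
cat >> h.py <<'E'
YAW=.123
e=np.array([np.cos(YAW),np.sin(YAW),0])
E
python3 - <<'E'
from h import *
rv=(R.from_euler('z',YAW)*R.from_rotvec([np.pi,0,0])).as_rotvec()
po=np.array([.5076,.0712,0])
def P(th,extra=0):
    x=lambda t:-.135*np.cos(t)+.0165*np.sin(t)
    return po+e*(x(th)-x(.5))+[0,0,.112+.135*np.sin(th)+.0165*np.cos(th)+.022+extra]
m.move_to(P(.5,.05),rv)
print(m.get_joint_positions(),m.get_width())
m.servo_line(P(.5,.006))
F0=np.array(m.get_contact_force());print(F0)
for th in(.4,.3,.2,.12,.08,.05,.03,.01,0,-.01,-.015,-.02,-.025,-.03,-.035,-.04):
    m.servo_line(P(th),rate=.06)
    f=np.array(m.get_contact_force());print(th,f.round(1),np.round(m.get_position()[2],4))
    if f[2]>25:break
m.hold(.2)
m.servo_line(P(0,.08))
print(m.get_contact_force(),m.get_time())
cam("wrist","pics/w2");cam("side","pics/s2")
a=cv2.imread("pics/s2.png")[130:290,270:450];cv2.imwrite("pics/s2c.png",cv2.resize(a,None,fx=3,fy=3))
E
```

```text
[ 1.15987494e-01  2.45748578e-01  1.86641127e+00 -1.24494308e-05
  1.02908981e+00  1.56300169e+00] -0.00010363021329669844
[0.02881799 0.14962942 1.03896863]
0.4 [0.5 0.1 2.2] 0.2017
0.3 [-1.1 -0.1  1.9] 0.1892
0.2 [-0.4 -0.7  2.6] 0.1765
0.12 [-0.  -0.3  2.5] 0.1661
0.08 [0.6 0.4 1.8] 0.1612
0.05 [ 1.9 -0.2  2. ] 0.1573
0.03 [-0.7 -0.3  8.3] 0.1548
0.01 [-0.5 -0.3  0.3] 0.1515
0 [ 1.  -0.4  0. ] 0.1503
-0.01 [-1.  -0.3  3. ] 0.1492
-0.015 [-1.5 -0.1  3.1] 0.1485
-0.02 [-0.8  0.1  2.1] 0.1478
-0.025 [-2.1 -0.4  3.3] 0.1471
-0.03 [-0.1 -0.7  4. ] 0.1464
-0.035 [-1.5 -0.   4.7] 0.1459
-0.04 [-2.5  0.   9.2] 0.1456
[ 0.33149168  0.57171039 -0.17855556] 8.2333
```

View pics/s2c.png

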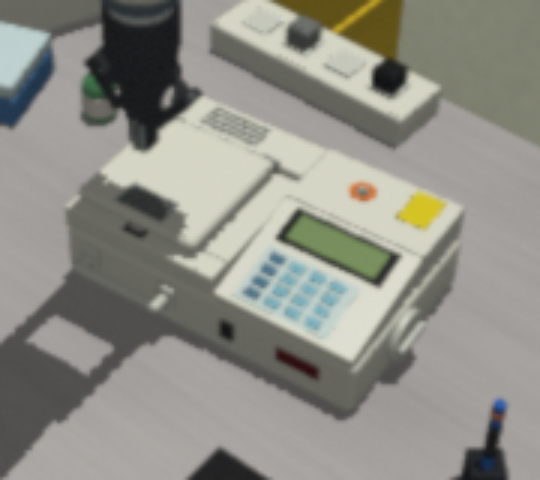

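The cover stays shut with the gripper off it. Next I go above the stylus and look.

Run:
```python
from h import *
rv=[-2.2214,-2.2214,0]
p=np.array(m.get_position());m.servo_line(p+[0,0,.06],rate=.25)
m.move_to([.478,-.3645,.30],rv);m.command_gripper(.05,40)
cam("wrist","pics/w3");print(m.get_position(),m.get_time(),proj("pics/w3",[.478,-.3645,.16]),proj("pics/w3",[.478,-.3645,.01]))
```

```text
[ 0.47802275 -0.36445574  0.30003364] 11.225 (np.float64(316.9449002576087), np.float64(188.95498003197687)) (np.float64(317.28062132984746), np.float64(155.32258528307358))
```

View pics/w3.png

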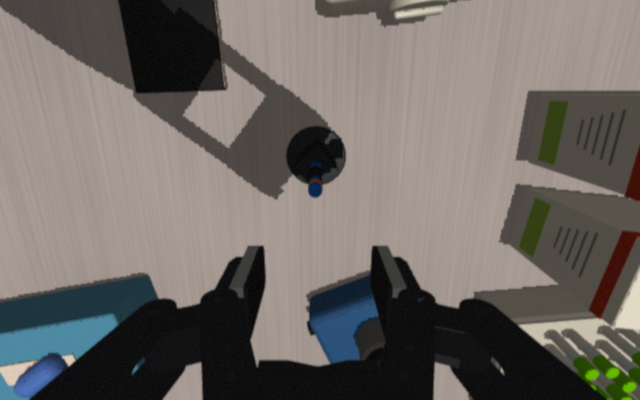

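The stylus top is at (315,189) and the stand base centre at (316,155), within about 1 mm of the prediction. I'll grip it, draw it up and carry it over the hole.

Run:
```python
from h import *
m.servo_line([.4772,-.3645,.113],rate=.12)
m.command_gripper(0,60)
print(m.get_width(),m.get_grip_force(),m.get_contact_force())
m.servo_line([.4772,-.3645,.26],rate=.1)
print(m.get_width(),m.get_contact_force())
rv=[-2.2214,-2.2214,0]
m.move_to([.661,-.084,.26],rv)
m.servo_line([.661,-.084,.233],rate=.1);m.hold(.3)
cam("wrist","pics/w4");print(m.get_position(),m.get_time(),m.get_width(),m.get_contact_force(),proj("pics/w4",[.661,-.084,.13]),proj("pics/w4",[.661,-.084,.115]))
cam("side","pics/s4");cam("scene","pics/c4")
L=[]
for n in("s4","c4"):
    u,v=map(int,proj("pics/"+n,[.661,-.084,.13]));L.append(cv2.resize(cv2.imread(f"pics/{n}.png")[v-30:v+30,u-30:u+30],(300,300)));print(n,u,v)
w=cv2.imread("pics/w4.png")[150:350,220:420];L.append(cv2.resize(w,(300,300)))
M=cv2.resize(np.hstack(L),(780,260));M=np.vstack([M,cv2.resize(cv2.imread("pics/w4.png")[180:340,195:435],(480,320)).copy() if 0 else np.zeros((1,780,3),np.uint8)])
cv2.imwrite("pics/m4.png",M)
```

```text
0.010529623957736767 58.32211911678314 [-2.10352932  0.89216184  4.56972049]
0.010602764691864887 [-0.57015472 -0.20535628 -1.08150307]
[ 0.66122117 -0.08400926  0.23348478] 17.025 0.01033120386551491 [ 0.29855019  0.4175847  -0.88022865] (np.float64(316.31761649018), np.float64(203.0545418611866)) (np.float64(316.3900329329898), np.float64(196.7110291087059))
s4 391 188
c4 352 263
```

View pics/m4.png

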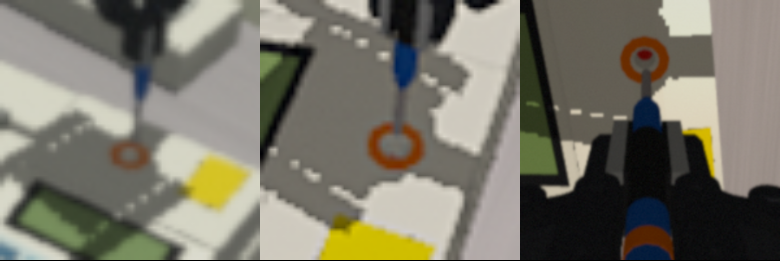

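The ring and the tip nearly line up in the wrist view. I'll measure ring against tip numerically, with a larger zoom of each view.

Run:
```python
from h import *
L=[]
for n in("s4","c4","w4"):
    I=cv2.imread(f"pics/{n}.png");u,v=map(int,proj("pics/"+n,[.661,-.084,.115]))
    h=cv2.cvtColor(I,cv2.COLOR_BGR2HSV);k=((h[...,0]<16)&(h[...,1]>150)&(h[...,2]>80)).astype(np.uint8)
    q=np.zeros_like(k);q[v-16:v+17,u-20:u+21]=1;k&=q
    pts=np.argwhere(k)[:,::-1].astype(np.float32);el=cv2.fitEllipse(cv2.convexHull(pts))
    print(n,len(pts),np.round(el[0],2),np.round(el[1],1),"pred ring/tip",np.round(proj("pics/"+n,[.661,-.084,.115]),1),np.round(proj("pics/"+n,[.661,-.084,.13]),1),atz("pics/"+n,*el[0],.115).round(4),"crop0",u-13,v-20)
    L.append(cv2.resize(I[v-20:v+12,u-13:u+13],(260,320),interpolation=cv2.INTER_NEAREST))
cv2.imwrite("pics/z4.png",np.hstack(L))
```

```text
s4 6 [389.78 193.52] [2.6 8.9] pred ring/tip [391.4 192.4] [391.8 188.9] [ 0.6533 -0.0832  0.115 ] crop0 378 172
c4 62 [352.76 266.22] [10.  12.6] pred ring/tip [352.5 267. ] [353. 263.] [ 0.6606 -0.0819  0.115 ] crop0 339 247
w4 660 [315.4  195.69] [35.  37.1] pred ring/tip [316.4 196.7] [316.3 203.1] [ 0.6602 -0.0832  0.115 ] crop0 303 176
```

View pics/z4.png

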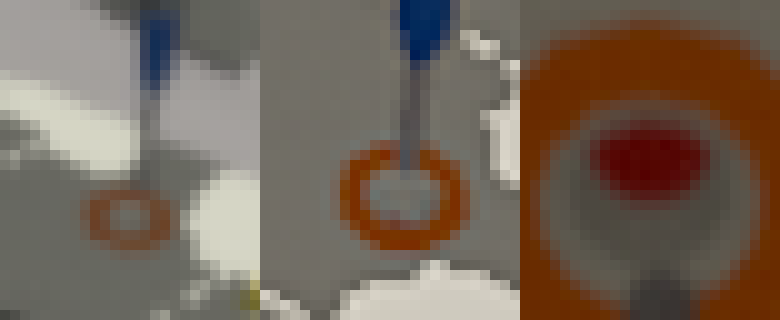

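Against the ring, the tip sits about +1.4 mm in x and -2.3 mm in y in the wrist view, and the side view agrees. I'll correct for that and go down under force watch.

Run:
```python
from h import *
p=np.array([.661-.0013,-.084+.0022,.233])
m.servo_line(p,rate=.03);m.hold(.3)
F0=np.array(m.get_contact_force());print(F0)
for z in list(np.arange(.224,.1905,-.002)):
    m.servo_line([p[0],p[1],z],rate=.03);m.hold(.1)
    f=np.array(m.get_contact_force())-F0;print(round(z,4),np.round(m.get_position()[2],4),f.round(1))
    if np.hypot(f[0],f[1])>6 or f[2]>9 or (z>.209 and f[2]>4):break
cam("wrist","pics/w5");cam("scene","pics/c5");print(m.get_time(),m.get_width())
```

```text
[-0.33639821  0.53159152 -0.19973931]
0.224 0.224 [-0.2 -0.6  0.5]
0.222 0.222 [ 0.1 -0.3 -0.9]
0.22 0.22 [-0.1 -0.4 -1. ]
0.218 0.218 [-0.3  0.1 -1. ]
0.216 0.216 [ 0.5 -0.7 -0.8]
0.214 0.214 [ 0.1 -1.4 -0.6]
0.212 0.2119 [ 0.9 -0.4  0.1]
0.21 0.21 [ 0.1 -0.8  0.6]
0.208 0.2079 [-0.4 -0.5 -0.2]
0.206 0.206 [-0.  -0.6 -0.7]
0.204 0.204 [ 0.7 -1.  -0.4]
0.202 0.2023 [-0.2 -1.   2.5]
0.2 0.2002 [ 0.  -1.   3.9]
0.198 0.1983 [ 0.7 -0.4  6.2]
0.196 0.1979 [-2.5 -0.9 13.2]
23.225 0.01037591716948082
```

The insertion was clean. The spring engaged at about 0.203 m and the button bottomed at 0.198 m with about 13 N. One last look before handing in.

Run:
```python
from h import *
m.hold(1.);print(m.get_contact_force(),m.get_position(),m.get_width(),m.get_grip_force())
cam("side","pics/s6")
a=cv2.imread("pics/s6.png")[130:330,210:470];cv2.imwrite("pics/s6c.png",cv2.resize(a,None,fx=2.5,fy=2.5))
```

```text
[-2.16501205 -0.28139669 14.38048613] [ 0.66042384 -0.08191256  0.19785963] 0.010562045159865474 60.219345688819885
```

View pics/s6c.png

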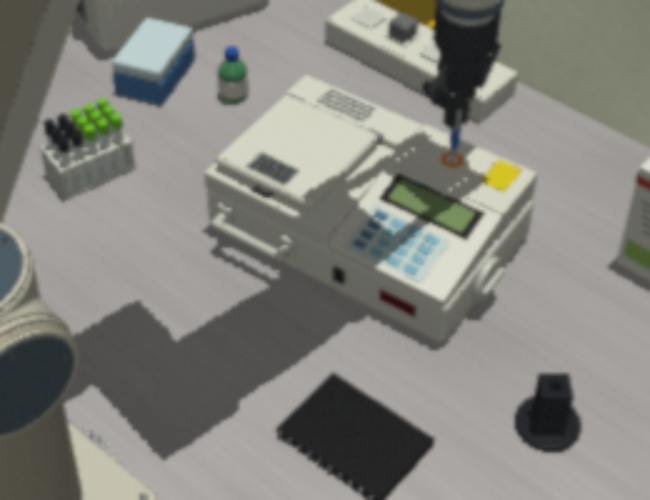

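The cover is shut at crop (300,150), the stylus is in the hole at (453,158), and the stand is in place at (548,420) with nothing else disturbed.

```bash
python3 -c "
from rig import manip as m
print(m.sign_off())"
```

```text
the job is handed in; nothing more can be done
None
```

I handed the job in with the cover caught shut, the stylus gripped and holding the reset button at its stop with about 14 N, and everything else looking undisturbed in the last side-camera picture; no verdict came back.

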